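Wind down the screw press

TASK

The small kitchen press on the worktop has been left with its plate wound up: push the wings of its winged screw round with your fingertips, clockwise seen from above, stroke after stroke, until the round plate has come all the way down onto the lid of the wooden mould and the screw will turn no further. Only push the wings: do not grip or lift anything, do not shift the press, and leave the jar, the spice jar and the lime beside it alone.

Things in the scene. Friction and masses are not known exactly. Their poses are not given: they have to be found in the camera images.
- press: screw press, loose, about 3.5 kg, dark steel frame. Origin on the worktop under the screw's axis; z up, +x to its back. Base 155 x 130 mm (x -70 to 85). Mould lid top z 80 mm. Column x 50 to 74, y -20 to 20, up to z 216 mm: fingertips cannot pass behind the screw, front and sides are free. Arm from column to screw, top z 143 mm, below the wings. Its front looks toward the robot, within 20 deg.
- screw_center (a point): on the screw's axis at mid-height of the wings, 167 to 179 mm above the worktop; sinks as the screw turns. Two flat upright steel wings opposite each other on an 18 mm thick hub: each reaches 42 mm from the axis, 7 mm thick, 13.5 mm below to 13.5 mm above this point. Own y axis along the wings, z up.
- wing_screw (a joint): screw angle, rad, growing clockwise seen from above. 0 = wound right up, 15.0 = plate on the mould lid, hard stop. Sinks 6 mm per turn. At q the wings lie along the press's y axis turned by -q about z. Turns easily (0.05 Nm, about 2 N at a wing), stays where left. Starts between 2 and 6.5: 1.35 to 2.1 turns are needed.
- push_faces: the two wing sides to push for clockwise turning (on the wing along this body's +y, the side looking to -x; on the other, the side looking to +x). Frame as screw_center.
- back_faces: the two opposite wing sides; pushing these winds the screw up. Firm contact on push_faces and back_faces at once counts as gripping. Frame as screw_center.
- mustard_jar_center (a point): centre of a glass jar with a flat lid, 64 mm across, 109 mm high, loose, left of the press
- lime_center (a point): centre of a lime, 55 x 44 x 44 mm, loose, front left of the press
- spice_jar_center (a point): centre of a spice jar with a round cap, 45 mm across, 106 mm high, loose, back left of the press

How it is judged (in metres and radians):
At the end, for the whole second after the job is handed in: The screw has been turned to within 0.7 rad of its stop (plate less than 1 mm above the mould lid) and is at rest, the press stands upright within 40 mm of where it was, and the jar, the lime and the spice jar are within 30 mm of where they were (value of joint wing_screw above 14.3 rad and velocity of joint wing_screw below 0.1 rad/s and distance of press from where it was at the start of the episode below 0.04 m and angle between press's own z axis and vertical below 0.05 rad and linear speed of press below 0.02 m/s and distance of each of mustard_jar_center, lime_center, spice_jar_center from where it was at the start of the episode below 0.03 m); the robot touches nothing.
It fails at once if the wings were gripped (both sides of the wings pressed at once, over 3 N each) (contact force between the fingers and push_faces above 3 N and contact force between the fingers and back_faces above 3 N).
It fails at once if the press was lifted, tipped or shifted by more than 40 mm (height (world z) of press above 0.004 m or angle between press's own z axis and vertical above 0.15 rad or distance of press from where it was at the start of the episode above 0.04 m).
It fails at once if the jar, the lime or the spice jar was moved by more than 30 mm or lifted (distance of any of mustard_jar_center, lime_center, spice_jar_center from where it was at the start of the episode above 0.03 m).
It also fails if it takes over 58 s, if anything falls off the work surface, if the arm or the gripper's body presses on something with over 40 N, if the wrist force passes 120 N, or if a joint passes its speed limit or range.

ROBOT

A 6-joint arm with a two-finger parallel gripper is mounted at the origin on a cart in front of the work surface, level with it; the furniture and walls round the work are solid. World frame = base frame: x ahead of the robot, y to its left, z up, the work surface at z = 0. Lengths are in mm, angles in rad, forces in N, time in s.
With the tool pointing down it reaches from about 350 to 875 mm from the base axis. Payload 4.2 kg.
Tool frame: the origin (TCP) lies at the very end of the fingers, on their centre line; the grasp point (between the pads) lies 19 mm behind it (pinch_z is the distance from the TCP to the grasp point, in mm); z points along the fingers, y is the line along which they close (so a half turn about z gives the same grasp; the last joint's range is limited). The gripper opens to 85 mm and grips with 20 to 120 N. Pads are 22 mm wide; open, the fingers measure 114 mm over their backs; the gripper's body (76 mm by 85 mm) begins 54 mm behind the grasp point. The pads swing forward as they close: fully open they stand 13 mm farther back than shut.
Start: joints at [-0.854, 0.385, 0.008, 0, -1.194, -0.259], TCP at [276.246, -560.613, 231.312] pointing down, gripper open.
Joint ranges: [-3.14, 3.14], [-1.21, 2.06], [-1.07, 1.41], [-3.16, 2.05], [-2.99, -0.16], [-3.1, 3.1]. Speed limits (rad/s): [2.79, 2.79, 3.14, 3.14, 3.14, 3.14].

INTERFACE

Orientations are given as a unit quaternion [x, y, z, w].
In Python, from bench import * gives the robot as it stands.
- The arm moves only by the tool arm_command, never from a script. Its argument "steps" is one flat list of numbers, 4 for each row, row after row: the shift along the tool's x, y, z in m, then the turn about the tool's z in rad. In form: [tx, ty, tz, roll, tx, ty, tz, roll, ...]. A call has 1 to 20 rows; each row shifts and turns the commanded pose from where the row before left it, along the tool's axes as they then stand; what a row does not reach is not made up. A row lasts 1/8 s, in which the tool goes at most 62.5 mm and 10.7 degrees, less where a joint would pass 70% of its speed; a pose out of reach is approached as far as the arm can. A call with a gripper value outside its range is refused whole. "grip" is the finger opening in m, from 0 to 0.0854, set as the call begins (left out, the last holds). The fingers move at their own pace and stop on an object; the grip force is fixed at half the most. Time passes only in rows, so rows that do not move let the fingers close. It gives the time, the measured TCP pose, the force, the opening and the grip force at its end, in the units of the state.
- read_state(): the state, without advancing time (a new reading comes with each control period).
- get_image(name): name is "side" or "top"; returns the picture (420x560x3 uint8, red, green, blue); there is no depth.
- get_calibration(name): a dict with "camera_matrix" (3x3 intrinsics, pixels), "k1" (the pictures are not rectified: a ray, as slopes to the right and down, at radius r is drawn at 1 + k1 r^2 times it, then the intrinsics apply), "cam_to_world" (4x4, takes a point from camera to world coordinates). Camera axes: x right, y down, z forward; pixel columns grow to the right and rows downward; lengths in mm; the calibration is good to about 2 mm. A picture is of the moment at which its call begins. get_calibration takes no time and is no camera call.
- job_done(): hands the job in; it is judged then, once.
The state is a dict: "clock": time; "joints": joint angles; "joint_vel": joint speeds; "joint_efforts": joint torques, N m; "position": TCP position; "ee_rot": TCP orientation; "contact_force": force on the tool from outside, world axes, zero at the start; "wrist_torque": the same for the moment, N m; "gripper_width": finger opening in mm; "grasp_force": force on a finger pad.
Only numpy, scipy, OpenCV 4.12 (cv2) and the standard library are available. Lean on these libraries where they do the work, as an engineer would, in place of code of your own. Each camera call takes 0.05 s, during which the arm holds its last target. There are 200 camera calls.

## Working session

There is one attempt and no reset: what is moved stays moved. The work goes in short steps, Python scripts to look and compute and a tool call to move; the robot and the scene stay as the last step left them, time stands still between calls to the robot, and variables do not carry over. Pictures are saved under pics/ and viewed, at most 10 in all, crops included, and the job is handed in when it is done.

Besides the shell and the picture viewer there is one more tool, called after "Emit:" by a JSON object that holds its "method" and its "body", one argument or row to a line. arm_command: Moves the arm, as the interface text tells. Its arguments: {"type":"object","properties":{"steps":{"type":"array","items":{"type":"number"}},"grip":{"type":"number"}},"required":["steps"]}

```bash
mkdir -p pics; python3 - <<'E'
from bench import *
import cv2
for n in("side","top"):
    cv2.imwrite(f"pics/{n}0.png",get_image(n)[:,:,::-1]); c=get_calibration(n); print(n,c)
s=read_state();print(s)
E
```

```text
side {'camera_matrix': array([[514.76071891,   0.        , 283.52812614],
       [  0.        , 514.76071891, 210.94972647],
       [  0.        ,   0.        ,   1.        ]]), 'k1': -0.11459609661077558, 'cam_to_world': array([[ 9.86679192e-01, -6.49096043e-02,  1.49167408e-01,
         3.83529638e+02],
       [-1.62383836e-01, -4.48108801e-01,  8.79107498e-01,
        -3.70378029e+02],
       [ 9.78070844e-03, -8.91619451e-01, -4.52679900e-01,
         5.28338085e+02],
       [ 0.00000000e+00,  0.00000000e+00,  0.00000000e+00,
         1.00000000e+00]])}
top {'camera_matrix': array([[400.92212748,   0.        , 279.52050614],
       [  0.        , 400.92212748, 208.56689917],
       [  0.        ,   0.        ,   1.        ]]), 'k1': -7.011499236672615e-05, 'cam_to_world': array([[ 2.81963831e-02, -9.82915225e-01,  1.81886294e-01,
         3.60565544e+02],
       [-9.98697002e-01, -3.54433319e-02, -3.67160556e-02,
         4.11342259e+02],
       [ 4.25354263e-02, -1.80614036e-01, -9.82633862e-01,
         9.56690903e+02],
       [ 0.00000000e+00,  0.00000000e+00,  0.00000000e+00,
         1.00000000e+00]])}
{'clock': 0.1, 'joints': array([-8.54405473e-01,  3.85483289e-01,  6.77639803e-03, -4.17113074e-04,
       -1.19396267e+00, -2.58606248e-01]), 'joint_vel': array([ 0.00111013, -0.00095815,  0.00211417,  0.00058071, -0.00038274,
        0.00048885]), 'joint_efforts': array([-5.56799187e-04, -3.93319416e+01,  1.88929868e+01,  4.19797987e+00,
       -2.61272566e-03,  1.51038341e-05]), 'position': array([ 276.02305336, -560.18615934,  230.33685657]), 'ee_rot': array([-2.26823833e-01,  9.73935334e-01,  9.18308970e-04, -2.67457574e-04]), 'contact_force': array([ 0.207806  , -0.20660249, -0.12644147]), 'wrist_torque': array([-0.07752346,  0.03667713,  0.00543497]), 'grasp_force': 0.0, 'gripper_width': 85.68177840413675}
```

View pics/side0.png

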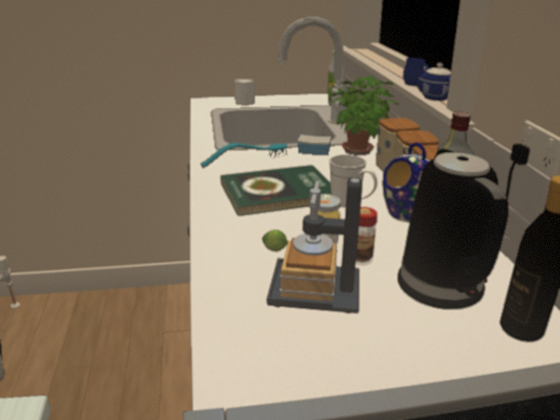

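View pics/top0.png

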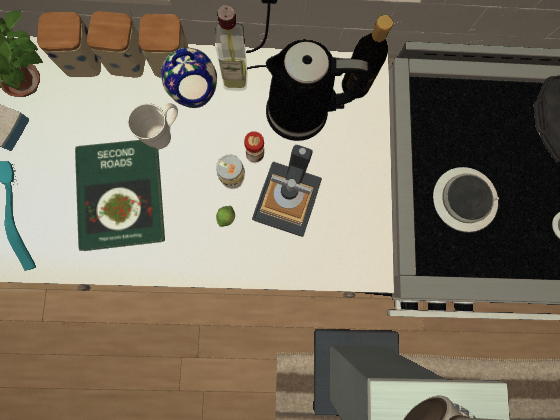

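The side view shows the press at about (318,250) with its wings near (317,200). In the top view its base is at about (287,200), with the column head at (299,158) and the wings near (291,186). The jar is at (230,168), the spice jar at (255,145) and the lime at (225,215). I'll crop closer.

```bash
cat > h.py <<'E'
import numpy as np, cv2
from bench import *
def ray(n,u,v):
    c=get_calibration(n);K=c["camera_matrix"];T=c["cam_to_world"]
    p=cv2.undistortPoints(np.array([[[u,v]]],float),K,np.array([c["k1"],0,0,0.]))[0,0]
    return T[:3,3],T[:3,:3]@np.array([p[0],p[1],1])
def plane(n,u,v,z):
    o,d=ray(n,u,v);return o+d*(z-o[2])/d[2]
def proj(n,P):
    c=get_calibration(n);T=np.linalg.inv(c["cam_to_world"]);
    return cv2.projectPoints(np.array([P],float),cv2.Rodrigues(T[:3,:3])[0],T[:3,3],c["camera_matrix"],np.array([c["k1"],0,0,0.]))[0][0,0]
def two(a,b):
    (o,d),(p,e)=ray("side",*a),ray("top",*b)
    s=np.linalg.lstsq(np.c_[d,-e],p-o,rcond=None)[0]
    A,B=o+s[0]*d,p+s[1]*e;return (A+B)/2,np.linalg.norm(A-B)
E
python3 - <<'E'
from h import *
t=cv2.imread("pics/top0.png")[130:240,245:325];s=cv2.imread("pics/side0.png")[170:310,265:365]
t=cv2.resize(t,None,fx=5,fy=5,interpolation=2);s=cv2.resize(s,None,fx=4,fy=4,interpolation=2)
o=np.zeros((560,800,3),np.uint8);o[:550,:400]=t;o[:560,400:]=s;cv2.imwrite("pics/c0.png",cv2.convertScaleAbs(o,alpha=1.5))
E
```

```text
(no output)
```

View pics/c0.png

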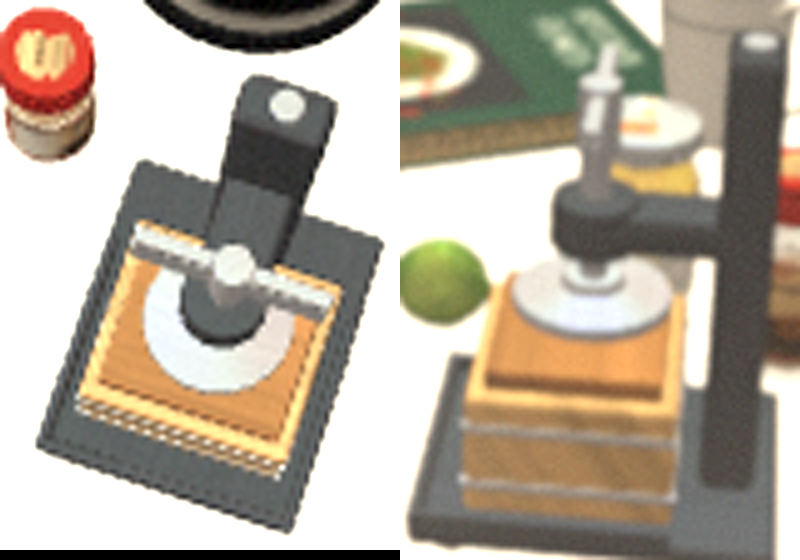

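The top crop shows the hub at (292,183), wing ends at (272.2,177.6) and (311.6,191), and base corners at (273.6,163), (321.6,178), (303,236.4) and (252.6,219.4). The plate is clearly up.

```bash
python3 - <<'E'
from h import *
C=[plane("top",*p,12)[:2] for p in [(273.6,163),(321.6,178),(303,236.4),(252.6,219.4)]]
C=np.array(C);print(C.round(1),[np.linalg.norm(C[i]-C[i-1]).round(1) for i in range(4)])
f=(C[2]+C[3])/2;b=(C[0]+C[1])/2;d=b-f;yaw=np.arctan2(d[1],d[0]);l=(C[3]-C[2])+(C[0]-C[1]);yaw2=np.arctan2(-l[0],l[1])
m=C.mean(0)-7.5*d/np.linalg.norm(d);print("press",m,"yaw",yaw,yaw2)
W=[plane("top",*p,185)[:2] for p in[(272.2,177.6),(311.6,191)]];W=np.array(W)
print("wing",W,W.mean(0),np.linalg.norm(W[0]-W[1]));w=W[0]-W[1];print("wing y-angle",np.arctan2(w[1],w[0])-np.pi/2)
print("hub",plane("top",292,182.5,190),plane("top",299.5,151,216))
# tip heights via side
for a in[(265+610/4,170+48/4)]: print(two(a,(292,182.5)))
print("jar",plane("top",229,159,109),"spice",plane("top",255,139,106),"lime",plane("top",225,215,22))
E
```

```text
[[648.3 393.7]
 [615.  275.3]
 [470.3 318.4]
 [506.9 439.4]] [np.float64(148.5), np.float64(123.0), np.float64(151.0), np.float64(126.4)]
press [552.96400472 358.9348272 ] yaw -0.30061413777747104 -0.2839035107977156
wing [[565.36941441 398.81077869]
 [541.07924455 319.91904541]] [553.22432948 359.36491205] 82.54645922887485
wing y-angle -0.29868176342203645
hub [555.62178669 359.54927242 190.        ] [612.29757132 348.18447807 216.        ]
(array([633.51001674, 332.72744758, 193.83853676]), np.float64(161.3043399660477))
jar [623.78658662 493.43075144 109.        ] spice [673.33561135 438.55549723 106.        ] lime [513.57615032 504.24030398  22.        ]
```

Emit:
{"method": "arm_command", "body": {
  "steps": [-0.0328, 0.0333, 0, 0, -0.0328, 0.0333, 0, 0, -0.0328, 0.0333, 0, 0, -0.0328, 0.0333, 0, 0, -0.0328, 0.0333, 0, 0, -0.0328, 0.0333, 0, 0, -0.0328, 0.0333, 0, 0, -0.0328, 0.0333, 0, 0, -0.0328, 0.0333, 0, 0, -0.0328, 0.0333, 0, 0, -0.0328, 0.0333, 0, 0, -0.0328, 0.0333, 0, 0, -0.0328, 0.0333, 0, 0, -0.0328, 0.0333, 0, 0, -0.0328, 0.0333, 0, 0, -0.0328, 0.0333, 0, 0, -0.0328, 0.0333, 0, 0, -0.0328, 0.0333, 0, 0, -0.0328, 0.0333, 0, 0, -0.0328, 0.0333, 0, 0],
  "grip": 0
}}

```text
clock: 2.6
position: [570.4, 328.1, 230.7]
ee_rot: [-0.227, 0.974, -0.0, -0.001]
contact_force: [0.5, 0.0, 0.8]
gripper_width: -0.2
grasp_force: 0.0
```

Emit:
{"method": "arm_command", "body": {
  "steps": [0, 0, 0, -0.171, 0, 0, 0, -0.171, 0, 0, 0, -0.171, 0, 0, 0, -0.171, 0, 0, 0, -0.171, 0, 0, 0, -0.171, 0, 0, 0, -0.171, 0, 0, 0, -0.171, 0, 0, 0, -0.171, 0, 0, 0, -0.171, 0, 0, 0, -0.171, 0, 0, 0, -0.171, 0, 0, 0, -0.171, 0, 0, 0, -0.171, 0, 0, 0, 0, 0, 0, 0, 0]
}}

```text
clock: 4.6
position: [570.2, 326.6, 231.0]
ee_rot: [0.989, -0.146, -0.0, 0.0]
contact_force: [-0.2, 0.5, -0.3]
gripper_width: -0.3
grasp_force: 0.0
```

```bash
cat >> h.py <<'E'
A=np.array([553.5,359.3]);Y=-0.29;X=np.array([np.cos(Y),np.sin(Y)]);YY=np.array([-X[1],X[0]])
def pf():
    s=read_state();d=s["position"][:2]-A
    from scipy.spatial.transform import Rotation as R
    M=R.from_quat(s["ee_rot"]).as_matrix()
    print("press-frame",(d@X).round(1),(d@YY).round(1),"z",s["position"][2].round(1),"toolx yaw",np.arctan2(M[1,0],M[0,0]).round(3),"z",M[:,2].round(3),"j",s["joints"].round(2),"F",s["contact_force"].round(1),"t",s["clock"],s["gripper_width"])
def crop(k):
    a,b=get_image("top"),get_image("side")
    t=cv2.resize(a[130:240,245:325],None,fx=5,fy=5);s=cv2.resize(b[170:310,265:365],None,fx=4,fy=4)
    o=np.zeros((560,800,3),np.uint8);o[:550,:400]=t;o[:,400:]=s;cv2.imwrite(f"pics/{k}.png",cv2.convertScaleAbs(o[:,:,::-1],alpha=1.5))
E
python3 -c "
from h import *
pf();crop('c1')"
```

```text
press-frame 25.4 -26.5 z 231.0 toolx yaw -0.292 z [-0.001 -0.    -1.   ] j [ 0.77  0.44  0.09 -0.   -1.23  0.51] F [-0.2  0.5 -0.3] t 4.6 -0.2841169038700739
```

View pics/c1.png

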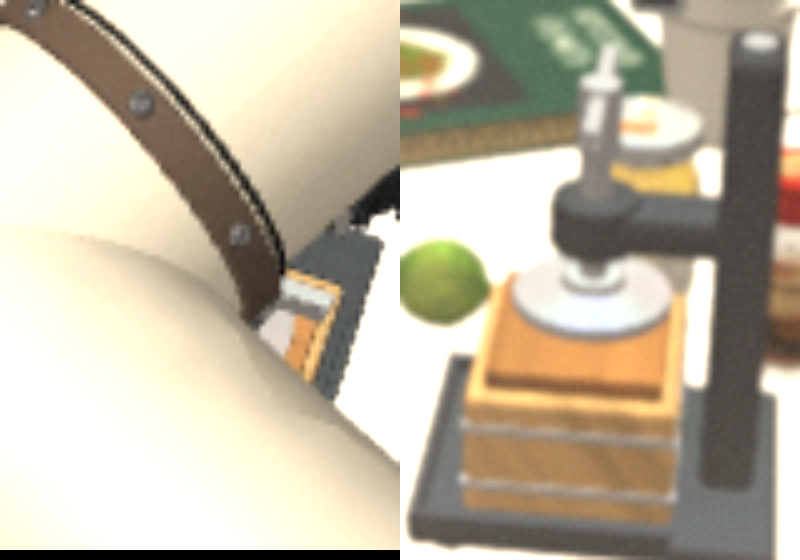

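The top view is blocked by the arm. The side view shows the press unchanged, with its wing near crop (605,90). My earlier side pixel left out the crop offset, so I'll recheck it.

```bash
python3 -c "
from h import *
print(two((265+203/4,170+80/4),(292,182.5)),plane('side',265+203/4,170+80/4,190))
print(proj('side',read_state()['position']),proj('side',[*A,190]))"
```

```text
(array([557.903836  , 359.12608112, 186.21811175]), np.float64(2.5749100938172176)) [557.3648243  351.60285066 190.        ]
[328.71302104 171.49993328] [312.33181685 188.15036777]
```

Emit:
{"method": "arm_command", "body": {
  "steps": [0, 0, 0.024, 0, 0, 0, 0.024, 0, 0, 0, 0.022, 0, 0, 0, 0, 0]
}}

```text
clock: 5.2
position: [569.4, 326.0, 159.3]
ee_rot: [0.989, -0.145, -0.002, 0.002]
contact_force: [-1.0, 0.6, 0.9]
gripper_width: 0.2
grasp_force: 0.0
```

```bash
python3 -c "
from h import *
pf();crop('c2')"
```

```text
press-frame 24.7 -27.4 z 159.3 toolx yaw -0.291 z [-0.004 -0.003 -1.   ] j [ 0.77  0.49 -0.01 -0.   -1.08  0.51] F [-1.   0.6  0.9] t 5.2 0.17268279209238277
```

View pics/c2.png

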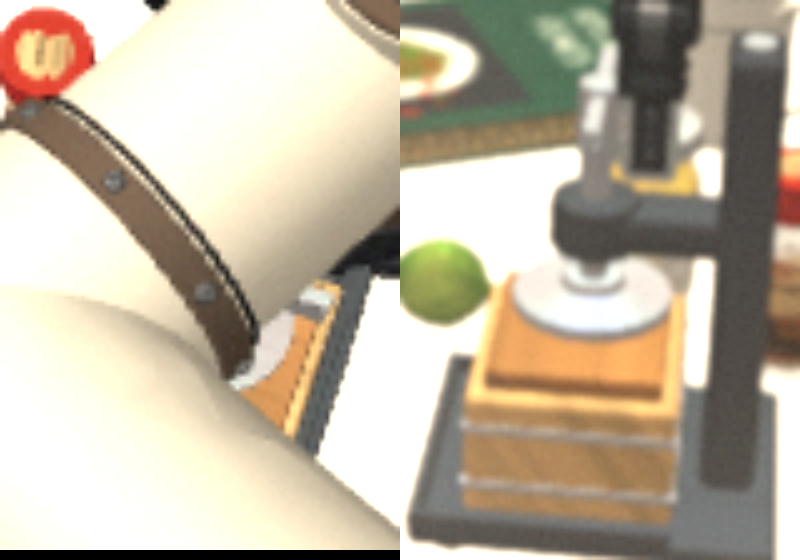

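The fingers are behind the near wing and below its top, clear of the column, at crop (655,165) in the side view. Next I'll work out the rows for the stroke circle.

```bash
cat >> h.py <<'E'
def arc(a0,a1,n,r=33,start=None):
    t=np.radians(np.linspace(a0,a1,n+1));P=np.c_[r*np.cos(t),r*np.sin(t)]
    if start is not None: P[0]=start
    D=np.diff(P,axis=0)/1000;print(", ".join(f"{a:.4f}, {-b:.4f}, 0, 0" for a,b in D))
E
python3 -c "
from h import *
arc(-48,-300,19,33,(24.7,-27.4))"
```

```text
-0.0088, 0.0015, 0, 0, -0.0071, 0.0029, 0, 0, -0.0075, 0.0012, 0, 0, -0.0076, -0.0006, 0, 0, -0.0073, -0.0023, 0, 0, -0.0065, -0.0039, 0, 0, -0.0055, -0.0053, 0, 0, -0.0041, -0.0064, 0, 0, -0.0025, -0.0072, 0, 0, -0.0008, -0.0076, 0, 0, 0.0010, -0.0076, 0, 0, 0.0027, -0.0071, 0, 0, 0.0042, -0.0063, 0, 0, 0.0056, -0.0052, 0, 0, 0.0066, -0.0038, 0, 0, 0.0073, -0.0022, 0, 0, 0.0076, -0.0004, 0, 0, 0.0075, 0.0013, 0, 0, 0.0070, 0.0030, 0, 0
```

First half, then check.

Emit:
{"method": "arm_command", "body": {
  "steps": [-0.0088, 0.0015, 0, 0, -0.0071, 0.0029, 0, 0, -0.0075, 0.0012, 0, 0, -0.0076, -0.0006, 0, 0, -0.0073, -0.0023, 0, 0, -0.0065, -0.0039, 0, 0, -0.0055, -0.0053, 0, 0, -0.0041, -0.0064, 0, 0, -0.0025, -0.0072, 0, 0]
}}

```text
clock: 6.42
position: [521.0, 362.3, 160.9]
ee_rot: [0.99, -0.144, -0.001, 0.001]
contact_force: [0.7, -2.4, -0.4]
gripper_width: -0.3
grasp_force: 1.0
```

```bash
python3 -c "
from h import *
pf();crop('c3')"
```

```text
press-frame -32.0 -6.4 z 160.9 toolx yaw -0.29 z [-0.001 -0.001 -1.   ] j [ 0.86  0.46 -0.06 -0.   -1.05  0.42] F [ 0.7 -2.4 -0.4] t 6.425 -0.2505782168352666
```

View pics/c3.png

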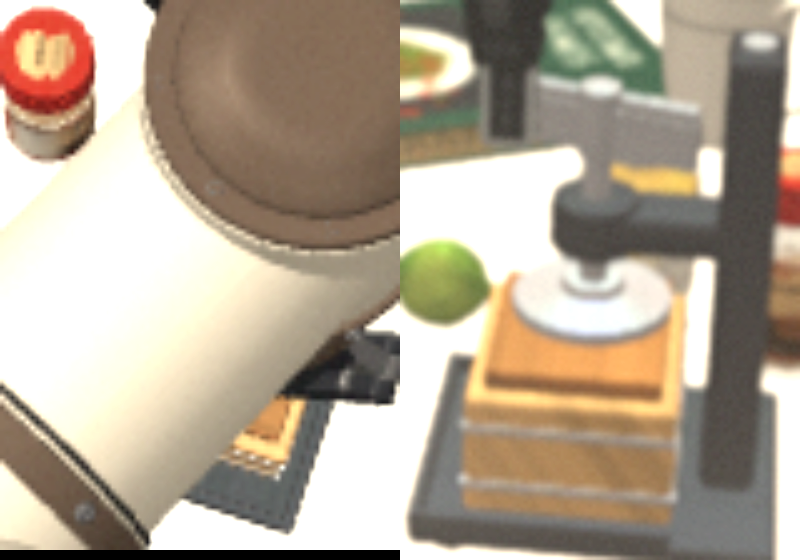

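The stroke is working: the side view shows the wings turned about 70°, crossing crop (540–700, 80–150), with the finger pushing at about 2.4 N. I'll finish the stroke, lift, and cross over.

Emit:
{"method": "arm_command", "body": {
  "steps": [-0.0008, -0.0076, 0, 0, 0.001, -0.0076, 0, 0, 0.0027, -0.0071, 0, 0, 0.0042, -0.0063, 0, 0, 0.0056, -0.0052, 0, 0, 0.0066, -0.0038, 0, 0, 0.0073, -0.0022, 0, 0, 0.0076, -0.0004, 0, 0, 0.0075, 0.0013, 0, 0, 0.007, 0.003, 0, 0, 0, 0, 0, 0]
}}

```text
clock: 7.9
position: [579.7, 382.6, 161.7]
ee_rot: [0.989, -0.145, 0.001, -0.001]
contact_force: [-0.1, 0.3, 0.1]
gripper_width: 0.1
grasp_force: 0.4
```

```bash
python3 -c "
from h import *
pf();crop('c4')
arc(-93,-300,16)"
```

```text
press-frame 18.4 29.8 z 161.7 toolx yaw -0.29 z [ 0.002  0.001 -1.   ] j [ 0.82  0.55  0.1   0.   -1.12  0.46] F [-0.1  0.3  0.1] t 7.9 0.09099219754982062
-0.0073, -0.0012, 0, 0, -0.0069, -0.0028, 0, 0, -0.0061, -0.0043, 0, 0, -0.0049, -0.0056, 0, 0, -0.0036, -0.0065, 0, 0, -0.0020, -0.0072, 0, 0, -0.0004, -0.0074, 0, 0, 0.0013, -0.0073, 0, 0, 0.0029, -0.0068, 0, 0, 0.0044, -0.0060, 0, 0, 0.0056, -0.0049, 0, 0, 0.0066, -0.0035, 0, 0, 0.0072, -0.0020, 0, 0, 0.0074, -0.0003, 0, 0, 0.0073, 0.0014, 0, 0, 0.0068, 0.0030, 0, 0
```

View pics/c4.png

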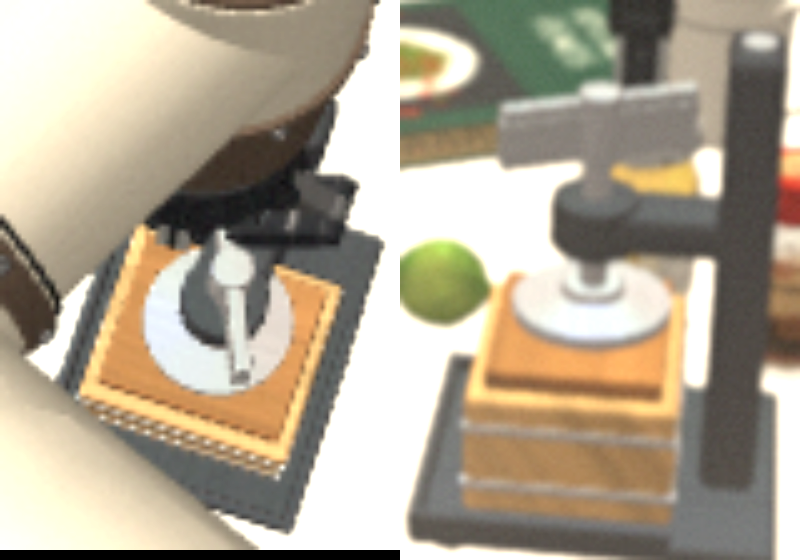

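The press has not moved. The front wing now points from crop (232,265) to (240,380), about 22° off the front on the robot's right, so the first stroke turned the screw about 248°. Now I'll lift over, drop behind that wing and push again.

Emit:
{"method": "arm_command", "body": {
  "steps": [0, 0, -0.0225, 0, 0, 0, -0.0225, 0, -0.0065, 0.0216, 0, 0, -0.0065, 0.0216, 0, 0, -0.0065, 0.0216, 0, 0, 0, 0, 0, 0, 0, 0, 0.0225, 0, 0, 0, 0.0235, 0, 0, 0, 0, 0]
}}

```text
clock: 9.12
position: [540.9, 325.9, 158.4]
ee_rot: [0.99, -0.144, -0.001, 0.002]
contact_force: [-0.4, 0.1, -0.2]
gripper_width: -0.1
grasp_force: 0.0
```

Emit:
{"method": "arm_command", "body": {
  "steps": [-0.0073, -0.0012, 0, 0, -0.0069, -0.0028, 0, 0, -0.0061, -0.0043, 0, 0, -0.0049, -0.0056, 0, 0, -0.0036, -0.0065, 0, 0, -0.002, -0.0072, 0, 0, -0.0004, -0.0074, 0, 0, 0.0013, -0.0073, 0, 0, 0.0029, -0.0068, 0, 0, 0.0044, -0.006, 0, 0, 0.0056, -0.0049, 0, 0, 0.0066, -0.0035, 0, 0, 0.0072, -0.002, 0, 0, 0.0074, -0.0003, 0, 0, 0.0073, 0.0014, 0, 0, 0.0068, 0.003, 0, 0, 0, 0, 0, 0]
}}

```text
clock: 11.25
position: [577.7, 379.8, 160.9]
ee_rot: [0.989, -0.145, 0.001, -0.001]
contact_force: [0.6, 1.0, -1.2]
gripper_width: -0.3
grasp_force: 0.6
```

```bash
python3 -c "
from h import *
pf();crop('c5')"
```

```text
press-frame 17.4 26.6 z 160.9 toolx yaw -0.29 z [ 0.002  0.001 -1.   ] j [ 0.82  0.54  0.09  0.   -1.11  0.46] F [ 0.6  1.  -1.2] t 11.25 -0.2527788169524475
```

View pics/c5.png

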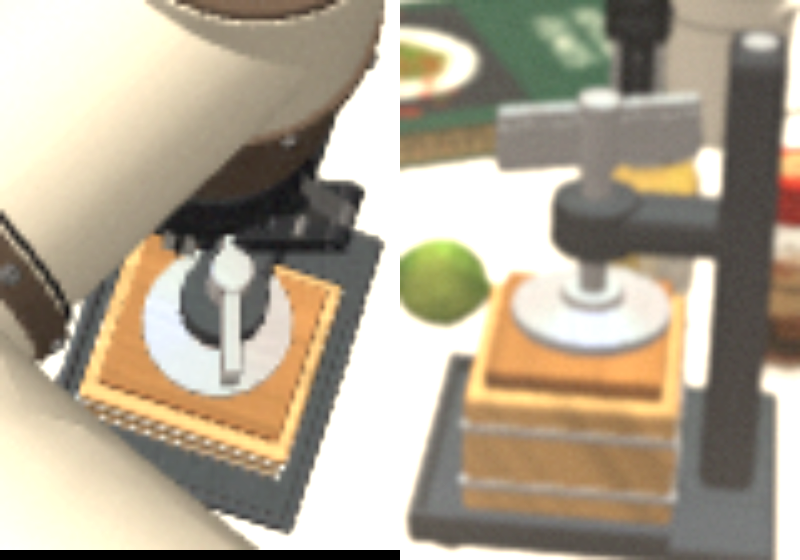

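The second stroke turned the screw another 180° or so; the front wing now runs from crop (230,268) to (230,382). The plate is lower but still clear of the lid. I'll run the third stroke in parts and watch the force for the stop.

Emit:
{"method": "arm_command", "body": {
  "steps": [0, 0, -0.0225, 0, 0, 0, -0.0225, 0, -0.0065, 0.0208, 0, 0, -0.0065, 0.0208, 0, 0, -0.0065, 0.0208, 0, 0, 0, 0, 0, 0, 0, 0, 0.0225, 0, 0, 0, 0.0245, 0, 0, 0, 0, 0]
}}

```text
clock: 12.48
position: [539.5, 325.2, 156.4]
ee_rot: [0.99, -0.144, -0.001, 0.002]
contact_force: [0.5, 0.3, 0.1]
gripper_width: -0.0
grasp_force: 0.0
```

Emit:
{"method": "arm_command", "body": {
  "steps": [-0.0073, -0.0012, 0, 0, -0.0069, -0.0028, 0, 0, -0.0061, -0.0043, 0, 0, -0.0049, -0.0056, 0, 0, -0.0036, -0.0065, 0, 0, -0.002, -0.0072, 0, 0]
}}

```text
clock: 13.22
position: [518.0, 360.9, 158.2]
ee_rot: [0.99, -0.144, -0.0, 0.001]
contact_force: [0.6, -2.1, 0.8]
gripper_width: -0.1
grasp_force: 0.9
```

Emit:
{"method": "arm_command", "body": {
  "steps": [-0.0004, -0.0074, 0, 0, 0.0013, -0.0073, 0, 0]
}}

```text
clock: 13.48
position: [523.1, 374.9, 157.9]
ee_rot: [0.99, -0.144, -0.0, 0.001]
contact_force: [0.2, -2.5, 0.3]
gripper_width: -0.3
grasp_force: 0.8
```

```bash
python3 -c "
from h import *
pf()"
```

```text
press-frame -33.6 6.3 z 157.9 toolx yaw -0.29 z [-0.001 -0.001 -1.   ] j [ 0.87  0.47 -0.04 -0.   -1.06  0.41] F [ 0.2 -2.5  0.3] t 13.475 -0.30112114358122544
```

Only 2.5 N, so it is still turning freely. Continuing in small pieces.

Emit:
{"method": "arm_command", "body": {
  "steps": [0.0029, -0.0068, 0, 0]
}}

```text
clock: 13.6
position: [528.0, 380.7, 158.0]
ee_rot: [0.99, -0.144, -0.0, 0.0]
contact_force: [-1.3, -1.4, -0.7]
gripper_width: -0.1
grasp_force: 0.8
```

Emit:
{"method": "arm_command", "body": {
  "steps": [0.0044, -0.006, 0, 0]
}}

```text
clock: 13.72
position: [534.1, 385.2, 158.0]
ee_rot: [0.99, -0.144, -0.0, 0.0]
contact_force: [-1.0, -1.5, -1.0]
gripper_width: 0.0
grasp_force: 0.7
```

Emit:
{"method": "arm_command", "body": {
  "steps": [0.0056, -0.0049, 0, 0]
}}

```text
clock: 13.85
position: [540.8, 388.1, 157.9]
ee_rot: [0.99, -0.144, -0.0, 0.0]
contact_force: [-2.8, -2.5, -0.6]
gripper_width: -0.0
grasp_force: 0.9
```

Emit:
{"method": "arm_command", "body": {
  "steps": [0.0066, -0.0035, 0, 0]
}}

```text
clock: 13.98
position: [548.2, 389.6, 158.0]
ee_rot: [0.99, -0.144, -0.0, 0.0]
contact_force: [-1.4, 0.3, -0.2]
gripper_width: -0.1
grasp_force: 0.9
```

Emit:
{"method": "arm_command", "body": {
  "steps": [0.0072, -0.002, 0, 0, 0.0074, -0.0003, 0, 0]
}}

```text
clock: 14.22
position: [562.7, 387.7, 158.1]
ee_rot: [0.99, -0.144, -0.0, -0.0]
contact_force: [-3.6, 0.5, -0.1]
gripper_width: 0.0
grasp_force: 1.5
```

Emit:
{"method": "arm_command", "body": {
  "steps": [0.0073, 0.0014, 0, 0, 0.0068, 0.003, 0, 0, 0, 0, 0, 0]
}}

```text
clock: 14.6
position: [576.3, 379.5, 158.9]
ee_rot: [0.989, -0.145, 0.001, -0.001]
contact_force: [-0.2, 1.6, -0.3]
gripper_width: 0.1
grasp_force: 0.8
```

```bash
python3 -c "
from h import *
pf();crop('c6')"
```

```text
press-frame 16.1 25.9 z 158.9 toolx yaw -0.29 z [ 0.003  0.002 -1.   ] j [ 0.82  0.54  0.08  0.   -1.11  0.46] F [-0.2  1.6 -0.3] t 14.6 0.09111319088465167
```

View pics/c6.png

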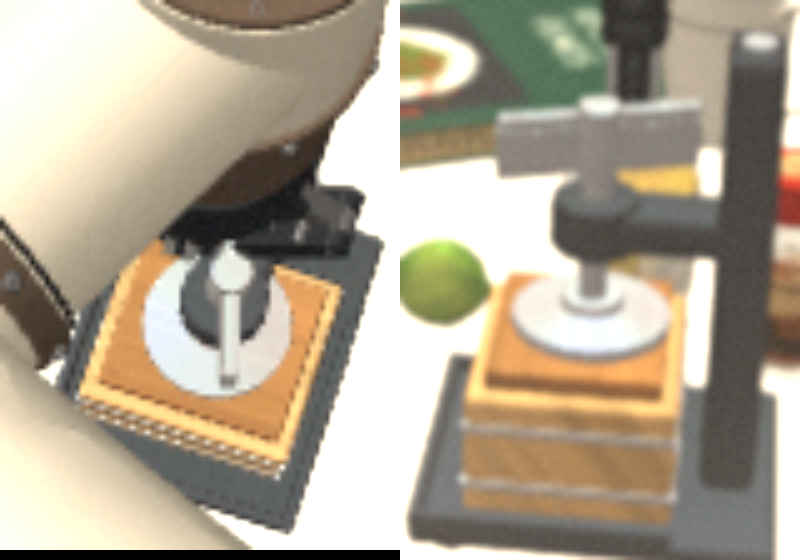

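The third stroke moved the wing another half turn, so q is about 13.9. The stop should come about 65° into the next stroke, so I'll finish in fine steps.

Emit:
{"method": "arm_command", "body": {
  "steps": [0, 0, -0.0225, 0, 0, 0, -0.0225, 0, -0.0062, 0.0206, 0, 0, -0.0062, 0.0206, 0, 0, -0.0062, 0.0206, 0, 0, 0, 0, 0, 0, 0, 0, 0.0225, 0, 0, 0, 0.0225, 0, 0, 0, 0, 0]
}}

```text
clock: 15.82
position: [539.2, 324.9, 156.6]
ee_rot: [0.99, -0.144, -0.001, 0.002]
contact_force: [0.4, 0.4, -1.4]
gripper_width: -0.4
grasp_force: 0.0
```

Emit:
{"method": "arm_command", "body": {
  "steps": [-0.0073, -0.0012, 0, 0, -0.0069, -0.0028, 0, 0, -0.0061, -0.0043, 0, 0, -0.0049, -0.0056, 0, 0, -0.0036, -0.0065, 0, 0, -0.002, -0.0072, 0, 0]
}}

```text
clock: 16.58
position: [517.7, 360.6, 158.3]
ee_rot: [0.99, -0.144, -0.0, 0.001]
contact_force: [0.4, -1.7, -0.4]
gripper_width: -0.1
grasp_force: 0.9
```

Emit:
{"method": "arm_command", "body": {
  "steps": [-0.0002, -0.0037, 0, 0]
}}

```text
clock: 16.7
position: [518.6, 364.4, 158.1]
ee_rot: [0.99, -0.144, -0.0, 0.0]
contact_force: [0.3, -2.2, 0.8]
gripper_width: -0.1
grasp_force: 0.8
```

Emit:
{"method": "arm_command", "body": {
  "steps": [-0.0002, -0.0037, 0, 0]
}}

```text
clock: 16.82
position: [519.5, 367.7, 158.0]
ee_rot: [0.989, -0.145, -0.0, 0.0]
contact_force: [0.5, -2.4, -0.7]
gripper_width: -0.1
grasp_force: 0.7
```

Emit:
{"method": "arm_command", "body": {
  "steps": [0.0006, -0.0036, 0, 0]
}}

```text
clock: 16.95
position: [521.1, 371.0, 158.0]
ee_rot: [0.99, -0.145, -0.0, 0.0]
contact_force: [-0.5, -2.1, -1.0]
gripper_width: 0.1
grasp_force: 0.7
```

Emit:
{"method": "arm_command", "body": {
  "steps": [0.0007, -0.0036, 0, 0]
}}

```text
clock: 17.08
position: [522.8, 374.3, 158.1]
ee_rot: [0.99, -0.144, -0.0, 0.0]
contact_force: [0.6, -1.9, 0.1]
gripper_width: -0.2
grasp_force: 0.7
```

Emit:
{"method": "arm_command", "body": {
  "steps": [0.0008, -0.002, 0, 0]
}}

```text
clock: 17.2
position: [524.2, 376.2, 158.2]
ee_rot: [0.99, -0.144, -0.0, 0.0]
contact_force: [-0.2, -1.7, -0.1]
gripper_width: -0.0
grasp_force: 0.7
```

Emit:
{"method": "arm_command", "body": {
  "steps": [0.0012, -0.0024, 0, 0]
}}

```text
clock: 17.32
position: [526.0, 378.0, 158.2]
ee_rot: [0.99, -0.144, -0.0, 0.0]
contact_force: [-1.5, -1.9, -0.2]
gripper_width: 0.1
grasp_force: 0.7
```

Emit:
{"method": "arm_command", "body": {
  "steps": [0.0014, -0.0024, 0, 0]
}}

```text
clock: 17.45
position: [528.1, 380.0, 158.3]
ee_rot: [0.99, -0.144, -0.0, 0.0]
contact_force: [-0.5, -1.9, -0.9]
gripper_width: 0.3
grasp_force: 0.7
```

Emit:
{"method": "arm_command", "body": {
  "steps": [0.0015, -0.0022, 0, 0]
}}

```text
clock: 17.58
position: [530.2, 381.6, 158.3]
ee_rot: [0.99, -0.144, -0.0, 0.0]
contact_force: [-1.0, -1.3, -0.4]
gripper_width: 0.1
grasp_force: 0.7
```

```bash
python3 -c "
from h import *
pf()"
```

```text
press-frame -28.7 14.7 z 158.3 toolx yaw -0.29 z [-0.  0. -1.] j [ 0.87  0.49 -0.02 -0.   -1.07  0.41] F [-1.  -1.3 -0.4] t 17.575 0.08583998589493765
```

Emit:
{"method": "arm_command", "body": {
  "steps": [0.0017, -0.0022, 0, 0]
}}

```text
clock: 17.7
position: [531.2, 382.1, 158.0]
ee_rot: [0.99, -0.145, -0.002, 0.002]
contact_force: [-6.2, -3.8, 2.3]
gripper_width: -0.4
grasp_force: 3.9
```

Emit:
{"method": "arm_command", "body": {
  "steps": [0.0019, -0.002, 0, 0]
}}

```text
clock: 17.82
position: [531.9, 382.4, 157.8]
ee_rot: [0.989, -0.145, -0.003, 0.003]
contact_force: [-10.7, -5.7, 6.2]
gripper_width: -0.2
grasp_force: 6.7
```

Emit:
{"method": "arm_command", "body": {
  "steps": [0.0021, -0.0019, 0, 0]
}}

```text
clock: 17.95
position: [532.6, 382.7, 157.8]
ee_rot: [0.989, -0.144, -0.005, 0.005]
contact_force: [-17.6, -7.1, 8.0]
gripper_width: -0.1
grasp_force: 9.5
```

Emit:
{"method": "arm_command", "body": {
  "steps": [0.0022, -0.0017, 0, 0]
}}

```text
clock: 18.08
position: [534.5, 383.7, 157.8]
ee_rot: [0.989, -0.144, -0.005, 0.005]
contact_force: [-16.5, -5.5, 8.2]
gripper_width: -0.1
grasp_force: 9.0
```

That is the stop: the force rose to about 18 N and the finger hardly moved. I'll back away to the front and lift clear.

Emit:
{"method": "arm_command", "body": {
  "steps": [-0.008, 0.006, 0, 0, -0.02, 0.002, 0, 0, -0.03, 0, 0, 0, -0.03, 0, -0.03, 0, -0.03, 0, -0.04, 0, -0.03, 0.03, -0.02, 0, -0.02, 0.05, 0, 0, 0, 0.06, 0, 0, 0, 0.06, 0, 0, 0, 0.06, 0, 0, 0, 0.06, 0, 0, 0, 0, 0, 0, 0, 0, 0, 0]
}}

```text
clock: 19.7
position: [285.5, 121.2, 249.0]
ee_rot: [0.99, -0.144, 0.001, -0.002]
contact_force: [0.2, 0.1, 0.7]
gripper_width: -0.3
grasp_force: 0.0
```

```bash
python3 -c "
from h import *
pf();crop('c7')"
```

```text
press-frame -188.7 -304.8 z 249.0 toolx yaw -0.289 z [ 0.002  0.003 -1.   ] j [ 0.94 -0.22 -0.62  0.   -1.16  0.34] F [0.2 0.1 0.7] t 19.7 -0.3235158581807408
```

View pics/c7.png

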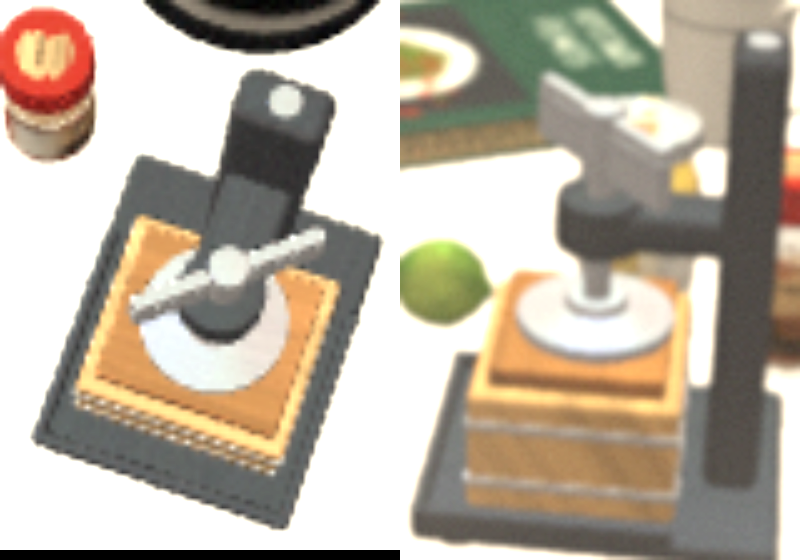

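The screw is at its stop. The wings lie at about −52° in the press frame, against −49.5° expected for q = 15. The plate rests on the lid, the press has shifted only a couple of millimetres, and the arm is clear.

```bash
python3 -c "
from bench import *
print(job_done())"
```

```text
the job is handed in; nothing more can be done
None
```

The press is wound fully down: four pushing strokes took the screw to its hard stop with the plate on the mould lid; the press shifted only about 2 mm, the jar, spice jar and lime were not touched, and the job is handed in (no verdict was returned).

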